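# Unbolt the spray booth and raise its sash to the height pointer

## Task

Open up the little glaze spray booth for work, with fingertips only: first push the bolt on its right side all the way back, away from the window. Then push the counterweighted sash up from beneath its lip until the top of the lip is level with the tip of the brass pointer on the left, and draw the hand away so that the sash stays there. Grip or pinch nothing, and leave the pointer and the things on the table as they are.

Things in the scene. Friction and masses are not known exactly. Their poses are not given: they have to be found in the camera images.
- booth: grey sheet-metal spray booth with aluminium front, 310 mm wide, 200 mm deep, 500 mm high, fixed. Origin on the table under the middle of its front face; x points into the booth, away from the robot, y left, z up ('booth frame', in mm below). At each side of the front a counterweight hangs in an open channel 155 to 182 mm from the middle
- sash (a joint): height of the sash above its closed place, m: 0 closed (start), 0.19 highest. Clear pane in an aluminium frame, 240 mm wide, sliding straight up; counterweighted, it takes 2 to 4 N to move either way and stays where left. The shot bolt locks it. Its bottom rail, flush with the booth's front face, carries a level lip towards the robot
- lip_nose (a point): middle of the lip's front edge, at half its thickness (booth frame -45, 0, 111 with the sash closed); moves with the sash. The lip is 200 mm wide, 12 mm thick (underside 6 mm below this point) and stands 45 mm out of the booth's front face; the space beneath it is empty down to the table
- lip_top (a point): point on the flat top of the lip near its left end (booth frame -20, 100, 117 with the sash closed); moves with the sash. Its height is to be brought level with the pointer's tip
- pointer_tip (a point): tip of the brass pointer: a clip 14 mm high on the scale of the booth's left jamb, standing 20 mm out of the front face; its cone points right, to the sash (tip at booth frame -8.5, 106). Its height differs from day to day, 217 to 287 mm above the table. It slides only under more than 6 N and must stay where it is
- bolt (a joint): how far the barrel bolt is drawn, m: 0 shot into the keeper on the sash, 0.024 fully back; starts between 0 and 0.004. It slides right (booth -y) against about 2 N and stays where left; beyond 0.016 it is out of the keeper
- bolt_knob (a point): centre of the bolt's knob, a steel stub 16 mm thick standing towards the robot from the right jamb, 26 to 50 mm ahead of the front face (booth frame -40, -134, 190 when shot); moves with the bolt. Left of it, a strap reaches 20 mm ahead of the face (10 to 17 mm off the shot knob's axis) and the sash's keeper 23 mm ahead (24 to 40 mm off)
- terra_cup: brown clay cup, 66 mm across and 63 mm high, standing in front of the booth to the left; origin at the centre of its foot. Must not be disturbed
- spray_bottle: water sprayer with a red head, 64 x 79 x 179 mm, standing in front of the booth to the right; origin at its foot. Must not be disturbed
- bisque_cup: white unglazed cup, 68 mm across and 76 mm high, on the left of the table; origin at the centre of its foot. Must not be disturbed
- loop_tool: wooden trimming tool with a wire loop, 192 mm long and 14 mm high, lying flat in front of the booth; origin under its middle. Must not be disturbed

How it is judged:
By the outcome, as a careful person would: the job done as asked, in the order asked, and still so for the second after the job is handed in, with the robot touching nothing.
It also fails if it takes over 48 s, if anything falls off the work surface, if the arm or the gripper's body presses on something with over 40 N, if the wrist force passes 120 N, or if a joint passes its speed limit or range.

## Robot

A 6-joint arm with a two-finger parallel gripper is mounted at the origin on a cart in front of the work surface, level with it; the furniture and walls round the work are solid. World frame = base frame: x ahead of the robot, y to its left, z up, the work surface at z = 0. Lengths are in m, angles in rad, forces in N, time in s.
With the tool pointing down it reaches from about 0.25 to 0.725 m from the base axis. Payload 4 kg.
Tool frame: the origin (TCP) lies midway between the tips of the shut fingers; the grasp point (between the pads) lies 19 mm behind it; z points along the fingers, y is the line along which they close (so a half turn about z gives the same grasp; the last joint's range is limited). The gripper opens to 85 mm and grips with 20 to 120 N. Pads are 22 mm wide; open, the fingers measure 114 mm over their backs; the gripper's body (76 mm by 85 mm) begins 54 mm behind the grasp point. The pads swing forward as they close: fully open they stand 13 mm farther back than shut.
Start: joints at [-1.263, 0.241, 0.005, 1.335, 0, 1.571], TCP at [0.151, -0.477, 0.231] pointing down, gripper open.
Joint ranges: [-2.72, 2.72], [-1.05, 1.87], [-1.09, 1.28], [-1.99, 2.15], [-1.42, 1.44], [-3.14, 3.14]. Speed limits (rad/s): [2.79, 2.79, 3.14, 3.14, 3.14, 3.14].

## Interface

Orientations are given as a unit quaternion [x, y, z, w].
In Python, from workcell import bot gives the robot as it stands. The module is installed in compiled form; this text tells all that it offers.
- The arm moves only by the tool drive_tool, never from a script. Its arguments are lists of equal length, an entry for each row: "slide": the shift along the tool's x, y, z scaled (see below), a list of three; "rotation": the turn, a rotation vector about the tool's x, y, z scaled (see below), a list of three. A call has exactly 8 rows; each row is the pose to reach, as a shift and turn from the pose commanded when the call began, along the tool's axes at that moment; what a row does not reach only later rows make up. The controller multiplies each number of a shift by 250 mm and each number of a turn by 0.5 rad. A row lasts 1/8 s, in which the tool goes at most 62.5 mm and 10.7 degrees, less where a joint would pass 70% of its speed; a pose out of reach is approached as far as the arm can. A call with a number of a shift or a turn outside -1 to 1 is refused whole. A call with a gripper value outside its range is refused whole. "gripper" is the opening, from 0 (shut) to 1 (fully open), set as the call begins (left out, the last holds). The fingers move at their own pace and stop on an object; the grip force is fixed at half the most. Time passes only in rows, so rows that repeat a pose let the fingers close, or fill a call up. It gives the time, the measured TCP pose, the force, the opening and the grip force at its end, in the units of the state.
- bot.get_obs(): the state, without advancing time (a new reading comes with each control period).
- bot.camera(name): name is "side" or "top"; returns a dict with "image" (420x560x3 uint8, red, green, blue), "z_map" (420x560 float32, m along the optical axis (not along the pixel's ray), 0 where there is no reading), "camera_matrix" (3x3 intrinsics, pixels), "xyz" and "orientation" of the camera in the world. Camera axes: x right, y up, looking along -z (the intrinsics and any distortion apply to the point x, -y, -z); pixel columns grow to the right and rows downward; lengths in m; the calibration is good to about 2 mm. A picture is of the moment at which its call begins.
- bot.job_done(): hands the job in; it is judged then, once.
The state is a dict: "clock": time; "joint_pos": joint angles; "joint_vel": joint speeds; "tau": joint torques, N m; "eef_pos": TCP position; "tool_rot": TCP orientation; "ft_force": force on the tool from outside, world axes, zero at the start; "ft_torque": the same for the moment, N m; "grip_width": finger opening in m; "grasp_force": force on a finger pad.
Only numpy, scipy, OpenCV 4.12 (cv2) and the standard library are available. Lean on these libraries where they do the work, as an engineer would, in place of code of your own. Each camera call takes 0.05 s, during which the arm holds its last target. There are 200 camera calls.

## Working session

There is one attempt and no reset: what is moved stays moved. The work goes in short steps, Python scripts to look and compute and a tool call to move; the robot and the scene stay as the last step left them, time stands still between calls to the robot, and variables do not carry over. Pictures are saved under pics/ and viewed, at most 11 in all, crops included, and the job is handed in when it is done.

Besides the shell and the picture viewer there is one more tool, called after "Emit:" as a command line: name --argument value ..., lists and objects as JSON in quotes. drive_tool: Moves the arm, as the interface text tells. Shifts and turns lie within -1 to 1; 1 stands for 250 mm of shift or 0.5 rad of turn. Its arguments: {"type":"object","properties":{"slide":{"type":"array","items":{"type":"array","items":{"type":"number"}}},"rotation":{"type":"array","items":{"type":"array","items":{"type":"number"}}},"gripper":{"type":"number"}},"required":["slide","rotation"]}

```bash
mkdir -p pics; cat > h.py <<'E'
import numpy as np, cv2
from scipy.spatial.transform import Rotation as R
from workcell import bot
def shot(n):
    d=bot.camera(n); np.savez('%s.npz'%n,**d); return d
def cloud(d):
    K=d['camera_matrix']; z=d['z_map']; v,u=np.mgrid[:z.shape[0],:z.shape[1]]
    p=np.stack([(u-K[0,2])/K[0,0]*z,-(v-K[1,2])/K[1,1]*z,-z],-1)
    return p@R.from_quat(d['orientation']).as_matrix().T+d['xyz']
E
python3 - <<'E'
from h import *
for n in('side','top'):
    d=shot(n); cv2.imwrite(f'pics/{n}0.png',d['image'][...,::-1]); print(n,d['xyz'],d['orientation'],d['camera_matrix'].tolist(),[k for k in d])
o=bot.get_obs(); print(o)
E
```

```text
side [-0.33082751  0.34879083  1.23845493] [-0.18423787  0.28998646  0.80413304 -0.48511268] [[479.715071267632, 0.0, 283.2552363786778], [0.0, 479.715071267632, 202.27860068880486], [0.0, 0.0, 1.0]] ['image', 'z_map', 'camera_matrix', 'xyz', 'orientation']
top [ 0.2925322  -0.06801721  1.30758874] [-0.0682761   0.06732989  0.70436417 -0.7033322 ] [[422.12179144814627, 0.0, 278.0397054172685], [0.0, 422.12179144814627, 208.99844660511005], [0.0, 0.0, 1.0]] ['image', 'z_map', 'camera_matrix', 'xyz', 'orientation']
{'clock': 0.1, 'joint_pos': array([-1.26298936e+00,  2.41353940e-01,  3.85963069e-03,  1.33520920e+00,
        8.41318876e-06,  1.57082482e+00]), 'joint_vel': array([ 0.00093284, -0.00058225,  0.00369118,  0.00036384,  0.00103988,
        0.00105704]), 'tau': array([-9.43435371e-04, -3.73137867e+01,  2.53010023e+01,  1.08497276e-02,
        6.78734909e-05, -5.28939665e-06]), 'eef_pos': array([ 0.15131466, -0.47595683,  0.2304941 ]), 'tool_rot': array([ 9.88181952e-01,  1.53282483e-01, -1.42038645e-04, -9.42961231e-04]), 'ft_force': array([ 0.32140953, -0.01711098,  0.77273612]), 'ft_torque': array([-0.01034671, -0.00779004,  0.02336623]), 'grasp_force': 0.0, 'grip_width': 0.08540534819427235}
```

View pics/side0.png

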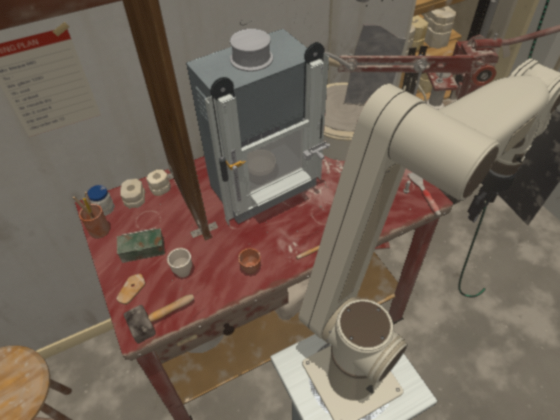

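View pics/top0.png

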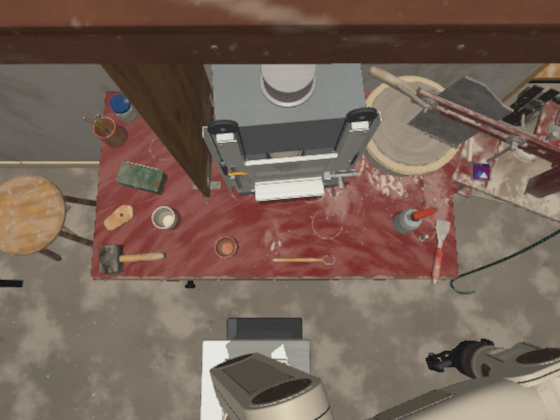

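The side view shows the booth with the brass pointer near (236,163), the bolt near (318,150) and the lip near (280,187). The top view shows the lip at (290,189), the pointer at (237,174) and the bolt at (340,177). The terra cup is at (226,245), the loop tool at (303,260) and the sprayer at (410,220). A wooden post stands to the booth's left. Next I'll enlarge the front and measure.

```bash
python3 - <<'E'
from h import *
o=[]
for n,(a,b,c,e) in (('side',(205,135,335,225)),('top',(215,150,385,215))):
    d=dict(np.load(n+'.npz')); P=cloud(d); im=d['image']
    o.append(cv2.resize(im[b:e,a:c],(760,int(760*(e-b)/(c-a))),interpolation=cv2.INTER_CUBIC)[:300 if n=='top' else 300*2])
    hsv=cv2.cvtColor(im,cv2.COLOR_RGB2HSV)
    m=cv2.inRange(hsv,(12,150,120),(28,255,255)); m2=np.zeros_like(m); m2[b:e,a:c]=m[b:e,a:c]
    v,u=np.nonzero(m2); print(n,'brass',len(u),u.min(),u.max(),v.min(),v.max()); 
    i=np.argmax(u); print('rightmost',u[i],v[i],P[v[i],u[i]],'mean',P[v,u].mean(0),np.median(P[v,u],axis=0))
    pts={'side':[(252,194),(280,187),(310,175),(318,150),(323,150),(310,153)],'top':[(260,189),(290,189),(318,189),(335,178),(345,178),(226,245),(303,260),(410,220),(207,190)]}[n]
    for q in pts: print(n,q,P[q[1],q[0]].round(4))
cv2.imwrite('pics/c_side.png',o[0][...,::-1]); cv2.imwrite('pics/c_top.png',o[1][...,::-1])
E
```

```text
side brass 22 229 242 162 166
rightmost 242 162 [0.58026591 0.02206008 0.28058164] mean [0.58097248 0.04143315 0.28216363] [0.58013347 0.0390031  0.28235657]
side (252, 194) [ 0.592  -0.003   0.1182]
side (280, 187) [ 0.5792 -0.0941  0.1153]
side (310, 175) [ 0.6097 -0.221   0.0783]
side (318, 150) [ 0.5974 -0.2392  0.1944]
side (323, 150) [ 0.7238 -0.3404  0.0427]
side (310, 153) [ 0.5937 -0.2082  0.1988]
top brass 39 228 246 173 175
rightmost 246 173 [0.58495353 0.01390464 0.28012047] mean [0.58391321 0.03831679 0.27874042] [0.58352773 0.03870516 0.28199153]
top (260, 189) [ 0.5831 -0.0144  0.1175]
top (290, 189) [ 0.5831 -0.1013  0.1171]
top (318, 189) [ 0.5838 -0.1828  0.1136]
top (335, 178) [ 0.6145 -0.232   0.122 ]
top (345, 178) [ 0.6385 -0.2755  0.0332]
top (226, 245) [0.4324 0.0943 0.0076]
top (303, 260) [ 0.3858 -0.1426  0.0101]
top (410, 220) [ 0.4914 -0.4436  0.1169]
top (207, 190) [0.5988 0.1525 0.0415]
```

View pics/c_side.png

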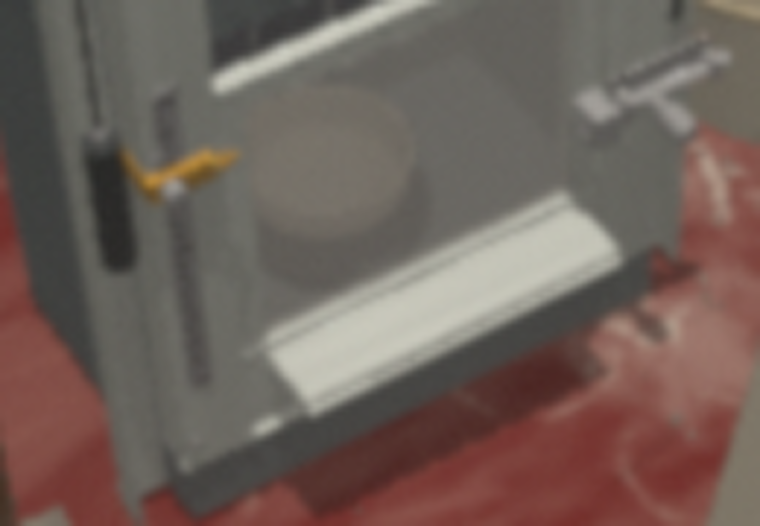

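View pics/c_top.png

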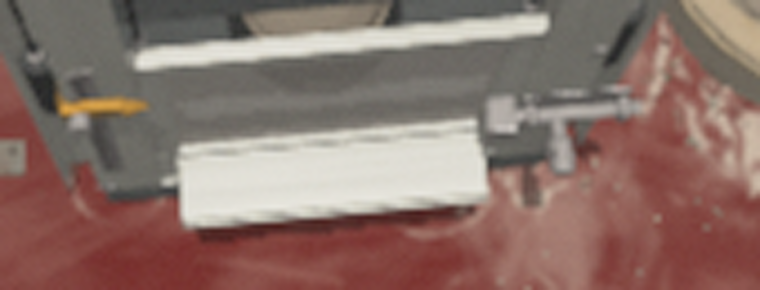

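The side crop shows the pointer tip at full-image pixel (245.5,162) and the knob tip at (322,156). The top crop shows the pointer tip at (248,173.7), the knob end at (341,187) and the lip's white rectangle from (255,183) to (324,200). Next I'll fix the booth frame from the lip corners and triangulate the pointer tip and knob.

```bash
cat >> h.py <<'E'
def ray(d,u,v):
    K=d['camera_matrix']; r=np.array([(u-K[0,2])/K[0,0],-(v-K[1,2])/K[1,1],-1.])
    return np.array(d['xyz']),R.from_quat(d['orientation']).as_matrix()@r
def onz(d,u,v,z):
    c,r=ray(d,u,v); return c+r*(z-c[2])/r[2]
def tri(a,b):
    (c1,r1),(c2,r2)=a,b; s=np.linalg.lstsq(np.c_[r1,-r2],c2-c1,rcond=None)[0]
    p,q=c1+s[0]*r1,c2+s[1]*r2; return (p+q)/2,np.linalg.norm(p-q)
E
python3 - <<'E'
from h import *
D={n:dict(np.load(n+'.npz')) for n in('side','top')}
for n,box in(('side',(240,165,320,210)),('top',(250,177,330,206))):
    d=D[n]; im=d['image']; a,b,c,e=box
    m=(im.min(-1)>165).astype(np.uint8); mm=np.zeros_like(m); mm[b:e,a:c]=m[b:e,a:c]
    k,l,s,_=cv2.connectedComponentsWithStats(mm); i=1+np.argmax(s[1:,4])
    v,u=np.nonzero(l==i); w=np.array([onz(d,x,y,.117)[:2] for x,y in zip(u,v)])*1000
    r=cv2.minAreaRect(w.astype(np.float32)); print(n,s[i],r,cv2.boxPoints(r).round(1).tolist())
    # front edge fit: lowest pixel per column
    f=[(x,v[u==x].max()+.5) for x in np.unique(u)]; f=f[4:-4]
    q=np.array([onz(d,x,y,.115)[:2] for x,y in f]); print('front line',np.polyfit(q[:,1],q[:,0],1))
S,T=D['side'],D['top']
print('tip',tri(ray(S,245.3,161.6),ray(T,247.5,173.3)))
print('knob end',tri(ray(S,321.5,156),ray(T,340.6,186.8)))
print('lip FL',tri(ray(S,205+311/5.846-.4,135+410/5.846-.4),ray(T,256,200.2)))
print('lip FR',tri(ray(S,205+620/5.846-.4,135+258/5.846-.4),ray(T,323.6,195.5)))
E
```

```text
side [252 171  57  32 588] ((581.28564453125, -97.05272674560547), (41.87051010131836, 192.90643310546875), 5.093968868255615) [[551.9000244140625, -2.799999952316284], [569.0, -195.0], [610.7000122070312, -191.3000030517578], [593.5999755859375, 0.8999999761581421]]
front line [-0.08034579  0.55436255]
top [ 255  177   69   24 1216] ((585.280029296875, -98.36653900146484), (54.97644805908203, 198.07989501953125), 5.0668416023254395) [[549.2000122070312, -2.0999999046325684], [566.5999755859375, -199.39999389648438], [621.4000244140625, -194.60000610351562], [603.9000244140625, 2.700000047683716]]
front line [-0.08530199  0.5508311 ]
tip (array([0.58634164, 0.01035727, 0.27141699]), np.float64(0.0009930728618840702))
knob end (array([ 0.57077986, -0.23664168,  0.19224313]), np.float64(0.0004819191877974126))
lip FL (array([ 0.55162139, -0.0027862 ,  0.10897805]), np.float64(0.0004982188311499837))
lip FR (array([ 0.56473846, -0.19788676,  0.11423414]), np.float64(0.0018004653655216863))
```

```bash
cat >> h.py <<'E'
YAW=.085; O=np.array([.604,-.095,0])
B=R.from_euler('z',YAW)
def go(p,pitch,world=False):
    """p in booth mm; pitch: rad up from pointing down (pi/2 = level, into booth). prints scaled move"""
    o=bot.get_obs(); q=R.from_quat(o['tool_rot'])
    t=np.array(p)/1000.; t=t if world else O+B.apply(t)
    base=R.from_matrix(np.array([[1,0,0],[0,-1,0],[0,0,-1.]]).T)
    T=B*base*R.from_euler('y',pitch)
    print('now booth',(B.inv().apply(o['eef_pos']-O)*1000).round(1),'j',o['joint_pos'].round(2),'F',o['ft_force'].round(1),'t',round(o['clock'],2))
    print('slide',(q.inv().apply(t-o['eef_pos'])/.25).round(3).tolist(),'rot',((q.inv()*T).as_rotvec()/.5).round(3).tolist())
E
python3 - <<'E'
from h import *
go((330,-330,320),.45,True); go((-120,-105,190),1.57)
E
```

```text
now booth [-483.4 -341.1  230.5] j [-1.26  0.24  0.    1.34  0.    1.57] F [ 0.3 -0.   0.8] t 0.1
slide [0.858, -0.341, -0.357] rot [-0.104, 0.897, 0.437]
now booth [-483.4 -341.1  230.5] j [-1.26  0.24  0.    1.34  0.    1.57] F [ 0.3 -0.   0.8] t 0.1
slide [1.626, -0.6, 0.163] rot [-0.353, 3.126, 0.347]
```

Emit:
drive_tool --slide '[[0.1,-0.04,-0.1],[0.2,-0.08,-0.2],[0.32,-0.13,-0.3],[0.45,-0.18,-0.36],[0.58,-0.23,-0.36],[0.72,-0.28,-0.36],[0.86,-0.34,-0.36],[0.86,-0.34,-0.36]]' --rotation '[[-0.01,0.12,0.06],[-0.03,0.25,0.12],[-0.04,0.38,0.18],[-0.06,0.5,0.25],[-0.07,0.64,0.31],[-0.09,0.77,0.37],[-0.1,0.9,0.44],[-0.1,0.9,0.44]]' --gripper 0

```text
clock: 1.1
eef_pos: [0.3306, -0.3284, 0.3206]
tool_rot: [0.974, 0.042, 0.223, -0.011]
ft_force: [-0.3, 0.1, 0.1]
grip_width: -0.0002
grasp_force: 0.0
```

```bash
python3 - <<'E'
from h import *
go((-150,-105,260),.9); go((-120,-105,190),1.57)
E
```

```text
now booth [-292.2 -209.3  320.6] j [-1.04 -0.03 -0.16  1.24  0.41  2.06] F [-0.3  0.1  0.1] t 1.1
slide [0.407, -0.416, 0.467] rot [-0.005, 0.898, 0.0]
now booth [-292.2 -209.3  320.6] j [-1.04 -0.03 -0.16  1.24  0.41  2.06] F [-0.3  0.1  0.1] t 1.1
slide [0.393, -0.415, 0.771] rot [-0.005, 2.238, -0.001]
```

Emit:
drive_tool --slide '[[0.06,-0.06,0.07],[0.12,-0.12,0.13],[0.18,-0.18,0.2],[0.24,-0.25,0.27],[0.3,-0.3,0.34],[0.36,-0.36,0.4],[0.41,-0.42,0.47],[0.41,-0.42,0.47]]' --rotation '[[0,0.13,0],[0,0.26,0],[0,0.39,0],[0,0.52,0],[0,0.65,0],[0,0.78,0],[0,0.9,0],[0,0.9,0]]'

```text
clock: 2.1
eef_pos: [0.4635, -0.2123, 0.2576]
tool_rot: [0.9, 0.037, 0.433, -0.02]
ft_force: [-0.9, -0.4, -0.7]
grip_width: 0.0
grasp_force: 0.0
```

```bash
python3 - <<'E'
from h import *
go((-130,-105,220),1.35); go((-120,-105,190),1.57)
E
```

```text
now booth [-149.9 -105.   257.6] j [-0.8  -0.15 -0.71  0.34  0.65  2.49] F [-0.9 -0.4 -0.7] t 2.1
slide [-0.068, 0.001, 0.156] rot [-0.003, 0.905, -0.007]
now booth [-149.9 -105.   257.6] j [-0.8  -0.15 -0.71  0.34  0.65  2.49] F [-0.9 -0.4 -0.7] t 2.1
slide [-0.137, 0.001, 0.262] rot [-0.002, 1.345, -0.007]
```

Emit:
drive_tool --slide '[[0,0,0.02],[-0.01,0,0.04],[-0.02,0,0.06],[-0.03,0,0.08],[-0.04,0,0.1],[-0.05,0,0.13],[-0.07,0,0.16],[-0.07,0,0.16]]' --rotation '[[0,0.13,0],[0,0.26,0],[0,0.39,0],[0,0.52,0],[0,0.65,0],[0,0.78,0],[0,0.9,0],[0,0.9,0]]'

```text
clock: 3.1
eef_pos: [0.491, -0.2233, 0.2237]
tool_rot: [0.783, 0.034, 0.621, -0.03]
ft_force: [-0.4, 0.1, 0.4]
grip_width: 0.0001
grasp_force: 0.0
```

```bash
python3 - <<'E'
from h import *
go((-85,-105,190),1.4);go((-31,-105,190),1.4)
E
```

```text
now booth [-123.5 -118.3  223.7] j [-0.9   0.28 -1.08 -0.96  0.96  2.81] F [-0.4  0.1  0.4] t 3.1
slide [-0.096, -0.052, 0.181] rot [-0.012, 0.119, -0.007]
now booth [-123.5 -118.3  223.7] j [-0.9   0.28 -1.08 -0.96  0.96  2.81] F [-0.4  0.1  0.4] t 3.1
slide [-0.047, -0.05, 0.391] rot [-0.012, 0.119, -0.007]
```

```bash
python3 - <<'E'
from h import *
go((-85,-105,200),1.1);go((-37,-105,186),1.1)
E
```

```text
now booth [-123.5 -118.3  223.7] j [-0.9   0.28 -1.08 -0.96  0.96  2.81] F [-0.4  0.1  0.4] t 3.1
slide [-0.057, -0.052, 0.172] rot [-0.013, -0.481, -0.006]
now booth [-123.5 -118.3  223.7] j [-0.9   0.28 -1.08 -0.96  0.96  2.81] F [-0.4  0.1  0.4] t 3.1
slide [-0.068, -0.051, 0.372] rot [-0.013, -0.481, -0.006]
```

Emit:
drive_tool --slide '[[-0.01,-0.01,0.02],[-0.02,-0.02,0.04],[-0.03,-0.03,0.06],[-0.04,-0.03,0.08],[-0.04,-0.03,0.1],[-0.04,-0.03,0.1],[-0.04,-0.03,0.1],[-0.04,-0.03,0.1]]' --rotation '[[0,-0.1,0],[0,-0.2,0],[-0.01,-0.3,0],[-0.01,-0.4,0],[-0.01,-0.48,0],[-0.01,-0.48,0],[-0.01,-0.48,0],[-0.01,-0.48,0]]'

```text
clock: 4.1
eef_pos: [0.5114, -0.2113, 0.2104]
tool_rot: [0.851, 0.037, 0.524, -0.023]
ft_force: [0.1, 0.4, 0.7]
grip_width: 0.0002
grasp_force: 0.0
```

```bash
python3 - <<'E'
from h import *
go((-37,-105,186),1.1)
d=shot('side'); cv2.imwrite('pics/s1.png',cv2.resize(d['image'][100:300,180:440,::-1],(780,600)))
E
```

```text
now booth [-102.2 -108.   210.4] j [-0.77  0.07 -0.92 -0.33  0.74  2.66] F [0.1 0.4 0.7] t 4.1
slide [0.03, -0.011, 0.277] rot [-0.006, -0.006, -0.0]
```

View pics/s1.png

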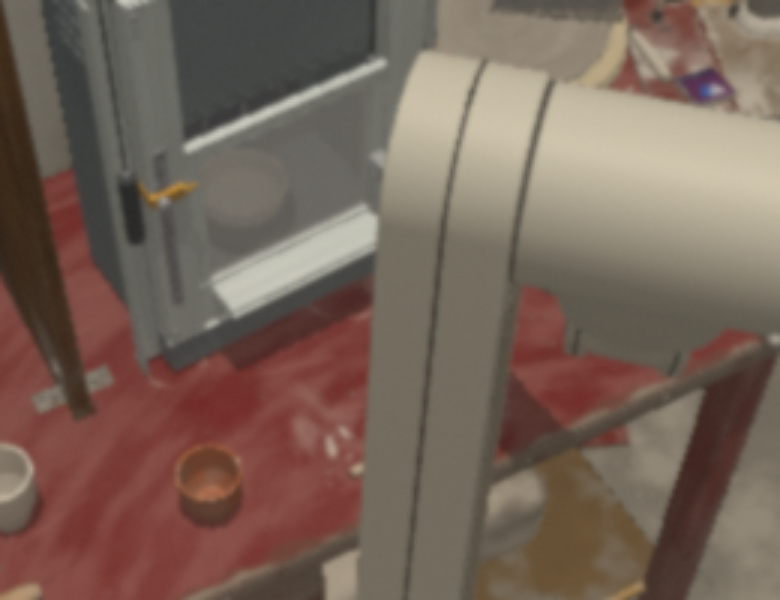

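In this enlarged side view the upper arm hides the bolt and the hand. The pointer at about (190,188), the lip and the cups are undisturbed. I'll move in beside the knob.

Emit:
drive_tool --slide '[[0,0,0.04],[0.01,-0.01,0.08],[0.01,-0.01,0.12],[0.02,-0.01,0.16],[0.02,-0.01,0.2],[0.03,-0.01,0.24],[0.03,-0.01,0.28],[0.03,-0.01,0.28]]' --rotation '[[0,0,0],[0,0,0],[0,0,0],[0,0,0],[0,0,0],[0,0,0],[0,0,0],[0,0,0]]'

```text
clock: 5.15
eef_pos: [0.5778, -0.2027, 0.1855]
tool_rot: [0.851, 0.037, 0.524, -0.024]
ft_force: [0.2, 0.6, 0.1]
grip_width: -0.0002
grasp_force: 0.0
```

```bash
python3 - <<'E'
from h import *
go((-37,-164,186),1.1)
d=shot('top'); cv2.imwrite('pics/t1.png',cv2.resize(d['image'][140:240,240:390,::-1],(780,520)))
E
```

```text
now booth [ -35.3 -105.1  185.5] j [-0.64  0.22 -0.86 -0.49  0.63  2.76] F [0.2 0.6 0.1] t 5.15
slide [-0.001, 0.236, -0.008] rot [-0.008, -0.007, 0.001]
```

View pics/t1.png

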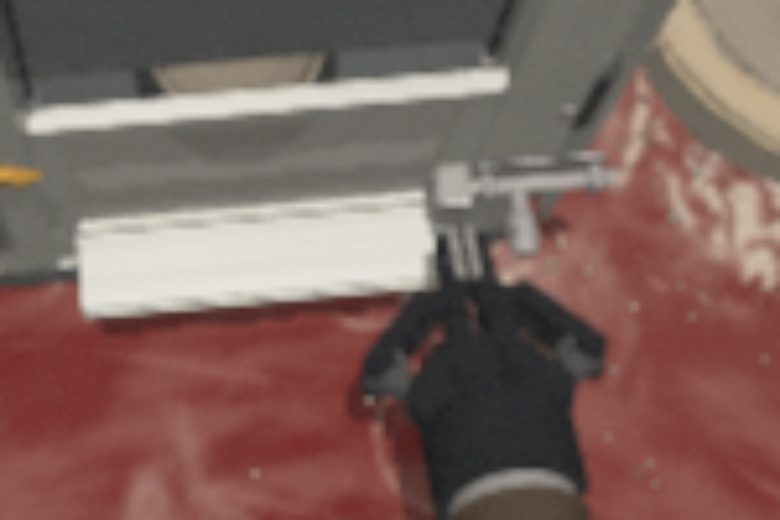

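The closed fingertips at (467,240) sit left of the knob at (525,225), about 10 mm clear of it. Next I'll push right.

Emit:
drive_tool --slide '[[0,0.02,-0.005],[0,0.035,-0.005],[0,0.05,-0.005],[0,0.065,-0.005],[0,0.08,-0.005],[0,0.095,-0.005],[0,0.11,-0.005],[0,0.12,-0.005]]' --rotation '[[0,0,0],[0,0,0],[0,0,0],[0,0,0],[0,0,0],[0,0,0],[0,0,0],[0,0,0]]'

```text
clock: 6.2
eef_pos: [0.5788, -0.2332, 0.1865]
tool_rot: [0.851, 0.037, 0.524, -0.023]
ft_force: [-0.6, 2.9, 1.3]
grip_width: -0.0002
grasp_force: 1.1
```

Emit:
drive_tool --slide '[[0,0.003,0],[0,0.006,0],[0,0.009,0],[0,0.012,0],[0,0.014,0],[0,0.016,0],[0,0.016,0],[0,0.016,0]]' --rotation '[[0,0,0],[0,0,0],[0,0,0],[0,0,0],[0,0,0],[0,0,0],[0,0,0],[0,0,0]]'

```text
clock: 7.2
eef_pos: [0.5791, -0.2366, 0.1865]
tool_rot: [0.851, 0.037, 0.524, -0.024]
ft_force: [-1.1, 4.7, 2.2]
grip_width: -0.0002
grasp_force: 1.9
```

Emit:
drive_tool --slide '[[0,0.003,0],[0,0.006,0],[0,0.009,0],[0,0.012,0],[0,0.014,0],[0,0.016,0],[0,0.016,0],[0,0.016,0]]' --rotation '[[0,0,0],[0,0,0],[0,0,0],[0,0,0],[0,0,0],[0,0,0],[0,0,0],[0,0,0]]'

```text
clock: 8.2
eef_pos: [0.5792, -0.2369, 0.1863]
tool_rot: [0.85, 0.039, 0.524, -0.027]
ft_force: [-4.4, 11.5, 5.0]
grip_width: -0.0002
grasp_force: 6.0
```

```bash
python3 - <<'E'
from h import *
go((-37,-136,186),1.1)
d=shot('top'); cv2.imwrite('pics/t2.png',cv2.resize(d['image'][140:240,240:390,::-1],(780,520)))
E
```

```text
now booth [ -36.8 -139.3  186.3] j [-0.71  0.25 -0.8  -0.43  0.7   2.71] F [-4.4 11.5  5. ] t 8.2
slide [-0.002, -0.013, -0.0] rot [-0.024, -0.01, 0.0]
```

View pics/t2.png

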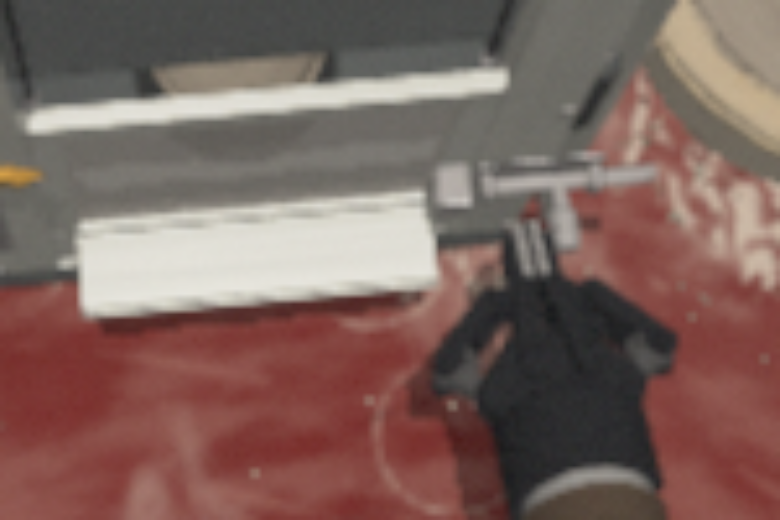

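The bolt slid about 20 mm and stalled at 11 N. The knob is now at (562,225), clear of the keeper at (453,185), so the bolt is fully back. Next I'll back off and retreat.

Emit:
drive_tool --slide '[[0,-0.04,0],[0,-0.07,0],[0,-0.07,-0.06],[0,-0.07,-0.14],[0,-0.07,-0.22],[0,-0.1,-0.3],[0,-0.14,-0.36],[0,-0.14,-0.36]]' --rotation '[[0,0,0],[0,0,0],[0,0,0],[0,0,0],[0,0,0],[0,0,0],[0,0,0],[0,0,0]]'

```text
clock: 9.25
eef_pos: [0.4954, -0.2138, 0.2278]
tool_rot: [0.851, 0.037, 0.524, -0.022]
ft_force: [0.1, 0.3, -0.6]
grip_width: -0.0
grasp_force: 0.0
```

```bash
python3 - <<'E'
from h import *
go((-100,0,120),1.1); go((-85,0,80),1.3); go((-85,0,80),1.57)
E
```

```text
now booth [-118.3 -109.1  227.8] j [-0.81  0.01 -0.91 -0.24  0.77  2.63] F [ 0.1  0.3 -0.6] t 9.25
slide [-0.352, -0.437, 0.259] rot [-0.001, -0.009, 0.002]
now booth [-118.3 -109.1  227.8] j [-0.81  0.01 -0.91 -0.24  0.77  2.63] F [ 0.1  0.3 -0.6] t 9.25
slide [-0.468, -0.437, 0.385] rot [-0.001, 0.391, 0.002]
now booth [-118.3 -109.1  227.8] j [-0.81  0.01 -0.91 -0.24  0.77  2.63] F [ 0.1  0.3 -0.6] t 9.25
slide [-0.468, -0.437, 0.385] rot [-0.001, 0.931, 0.001]
```

Emit:
drive_tool --slide '[[-0.03,-0.06,0.02],[-0.07,-0.12,0.05],[-0.12,-0.19,0.09],[-0.18,-0.26,0.13],[-0.24,-0.33,0.18],[-0.3,-0.39,0.22],[-0.35,-0.44,0.26],[-0.35,-0.44,0.26]]' --rotation '[[0,0,0],[0,0,0],[0,0,0],[0,0,0],[0,0,0],[0,0,0],[0,0,0],[0,0,0]]'

```text
clock: 10.25
eef_pos: [0.5334, -0.1209, 0.1323]
tool_rot: [0.858, 0.043, 0.51, -0.032]
ft_force: [-0.4, -0.1, 0.3]
grip_width: 0.0
grasp_force: 0.0
```

```bash
python3 - <<'E'
from h import *
go((-85,0,75),1.35); go((-75,0,75),1.57)
E
```

```text
now booth [-72.6 -19.8 132.3] j [-0.51  0.28 -1.09 -0.77  0.54  2.82] F [-0.4 -0.1  0.3] t 10.25
slide [-0.225, -0.078, 0.068] rot [-0.05, 0.554, -0.005]
now booth [-72.6 -19.8 132.3] j [-0.51  0.28 -1.09 -0.77  0.54  2.82] F [-0.4 -0.1  0.3] t 10.25
slide [-0.206, -0.077, 0.103] rot [-0.05, 0.994, -0.011]
```

```bash
cat > kin.py <<'E'
from h import *
from scipy.optimize import least_squares
J=np.array([[-1.263,.241,.004,1.335,0,1.571],[-1.04,-.03,-.16,1.24,.41,2.06],[-.8,-.15,-.71,.34,.65,2.49],[-.9,.28,-1.08,-.96,.96,2.81],[-.77,.07,-.92,-.33,.74,2.66],[-.64,.22,-.86,-.49,.63,2.76],[-.71,.25,-.8,-.43,.7,2.71],[-.81,.01,-.91,-.24,.77,2.63],[-.51,.28,-1.09,-.77,.54,2.82]])
Pb=np.array([[-483.4,-341.1,230.5],[-292.2,-209.3,320.6],[-149.9,-105,257.6],[-123.5,-118.3,223.7],[-102.2,-108,210.4],[-35.3,-105.1,185.5],[-36.8,-139.3,186.3],[-118.3,-109.1,227.8],[-72.6,-19.8,132.3]])/1000
P=O+B.apply(Pb)
def fk(p,q):
    h,a,L1,L2,b,c,d,e=p; E=lambda ax,t:R.from_euler(ax,t)
    r1=E('z',q[0]); r2=r1*E('y',q[1]); r3=r2*E('y',-q[2]); r4=r3*E('y',q[3]); r5=r4*E('z',q[4])
    x=r1.apply([a,e,h])+r2.apply([0,0,L1])+r3.apply([L2,0,b])+r4.apply([c,0,0])+r5.apply([d,0,0])
    return x,r5.apply([1,0,0])
s=least_squares(lambda p:np.concatenate([fk(p,q)[0]-x for q,x in zip(J,P)]),[.2,0,.4,.4,0,.1,.2,0])
p=s.x
if __name__=='__main__':
    print(p.round(3),'rms mm',np.sqrt(np.mean(s.fun**2))*1000)
    lo=[-2.72,-1.05,-1.07,-1.99,-1.4]; hi=[2.72,1.87,1.28,2.15,1.42]
    for yaw in(.085,.3,.5,.7,.9,1.1):
      for pit in(-.35,-.2,0,.15):
        out=[]
        for z in(.075,.15,.25):
            t=O+B.apply([-.02,-.0,z]); dz=np.array([np.cos(yaw)*np.cos(pit),np.sin(yaw)*np.cos(pit),np.sin(pit)])
            best=min((least_squares(lambda q:np.r_[(fk(p,q)[0]-t)*10,fk(p,q)[1]-dz],q0,bounds=(lo,hi)) for q0 in ([-.5,.3,-.9,-.7,.6],[-.5,.8,-.3,-.3,.9])),key=lambda r:r.cost)
            out.append((round(best.cost*1e3,2),best.x.round(2).tolist()))
        print(yaw,pit,[o[0] for o in out],out[0][1],out[2][1] if out[0][0]<.5 else '')
E
python3 kin.py
```

```text
[0.232 0.014 0.481 0.379 0.013 0.088 0.303 0.   ] rms mm 1.7456697360105982
0.085 -0.35 [np.float64(3.45), np.float64(0.98), np.float64(0.0)] [-0.42, 0.67, -1.07, -1.28, 0.52] 
0.085 -0.2 [np.float64(5.9), np.float64(11.19), np.float64(0.97)] [-0.47, 1.09, -1.07, -1.98, 0.63] 
0.085 0 [np.float64(13.55), np.float64(13.04), np.float64(17.95)] [-0.48, 1.09, -1.07, -1.99, 0.64] 
0.085 0.15 [np.float64(43.75), np.float64(28.29), np.float64(18.63)] [-0.51, 1.1, -1.05, -1.99, 0.71] 
0.3 -0.35 [np.float64(0.0), np.float64(0.0), np.float64(0.0)] [-0.53, 0.71, -1.01, -1.22, 0.76] [-0.53, 0.12, -0.89, -0.51, 0.76]
0.3 -0.2 [np.float64(0.0), np.float64(0.0), np.float64(0.0)] [-0.55, 0.94, -1.03, -1.67, 0.83] [-0.55, 0.27, -1.0, -0.97, 0.83]
0.3 0 [np.float64(2.61), np.float64(0.08), np.float64(0.0)] [-0.58, 1.12, -0.97, -1.99, 0.91] 
0.3 0.15 [np.float64(21.48), np.float64(11.65), np.float64(1.22)] [-0.61, 1.13, -0.93, -1.99, 0.99] 
0.5 -0.35 [np.float64(0.0), np.float64(0.0), np.float64(0.0)] [-0.61, 0.66, -0.87, -0.83, 1.0] [-0.61, 0.18, -0.74, -0.24, 1.0]
0.5 -0.2 [np.float64(0.0), np.float6
[... 1012 characters left out ...]
] [-0.69, 0.5, -0.27, 0.89, 1.37]
0.9 0 [np.float64(7.67), np.float64(7.67), np.float64(7.72)] [-0.7, 1.19, 0.09, 2.03, 1.42] 
0.9 0.15 [np.float64(21.6), np.float64(19.27), np.float64(15.24)] [-0.69, 1.16, -0.64, -1.99, 1.42] 
1.1 -0.35 [np.float64(0.0), np.float64(0.0), np.float64(0.0)] [-0.66, 0.84, -0.08, 1.12, 1.18] [-0.66, 0.61, 0.03, 1.47, 1.18]
1.1 -0.2 [np.float64(0.0), np.float64(0.0), np.float64(0.0)] [-0.68, 0.98, 0.01, 1.4, 1.28] [-0.68, 0.72, 0.06, 1.71, 1.28]
1.1 0 [np.float64(0.0), np.float64(0.02), np.float64(0.97)] [-0.69, 1.22, 0.17, 2.09, 1.35] [-0.69, 0.87, 0.08, 2.15, 1.36]
1.1 0.15 [np.float64(8.99), np.float64(11.71), np.float64(17.27)] [-0.69, 1.24, 0.16, 2.15, 1.37]
```

```bash
cat > ik6.py <<'E'
from kin import *
def r5(q):
    E=R.from_euler
    return E('z',q[0])*E('y',q[1]-q[2]+q[3])*E('z',q[4])
o=bot.get_obs(); q=o['joint_pos']
# tool = r5*Rx(s*j6)*C ; solve s by start pose C
C0=R.from_matrix(np.array([[0,0,1],[0,1,0],[-1,0,0.]]))  # maps tool z->link x
q0=J[0]; T0=R.from_quat([.988182,.153282,-.000142,-.000943])
for s in(1,-1):
    C=(r5(q0)*R.from_euler('x',s*q0[5])).inv()*T0
    print(s,((r5(q)*R.from_euler('x',s*q[5])*C).inv()*R.from_quat(o['tool_rot'])).magnitude())
    for yaw,pit,qq in((.3,-.2,[-.55,.94,-1.03,-1.67,.83]),(.3,-.35,[-.53,.71,-1.01,-1.22,.76]),(.5,-.2,[-.64,.85,-.89,-1.29,1.1]),(.5,-.35,[-.61,.66,-.87,-.83,1.0]),(.7,-.2,[-.68,.77,-.7,-.66,1.3])):
        T=R.from_euler('z',yaw)*R.from_matrix(np.array([[1,0,0],[0,-1,0],[0,0,-1.]]))*R.from_euler('y',np.pi/2+pit)
        print(yaw,pit,((r5(qq).inv()*T*C.inv()).as_rotvec()*s).round(2))
E
python3 ik6.py
```

```text
1 0.0007274974917157496
0.3 -0.2 [ 2.92 -0.    0.  ]
0.3 -0.35 [2.78 0.01 0.01]
0.5 -0.2 [ 2.74 -0.   -0.  ]
0.5 -0.35 [ 2.53 -0.    0.01]
0.7 -0.2 [ 2.35 -0.01 -0.  ]
-1 2.501679483107228
0.3 -0.2 [0.22 0.   0.  ]
0.3 -0.35 [ 0.36  0.   -0.  ]
0.5 -0.2 [ 0.41 -0.    0.  ]
0.5 -0.35 [0.62 0.01 0.  ]
0.7 -0.2 [ 0.79 -0.    0.  ]
```

```bash
cat >> h.py <<'E'
def gy(p,pit=-.2,yaw=.5):
    o=bot.get_obs(); q=R.from_quat(o['tool_rot']); t=O+B.apply(np.array(p)/1000.)
    T=R.from_euler('z',yaw)*R.from_matrix(np.diag([1.,-1,-1]))*R.from_euler('y',np.pi/2+pit)
    print('now booth',(B.inv().apply(o['eef_pos']-O)*1000).round(1),'j',o['joint_pos'].round(2),'F',o['ft_force'].round(1),'t',round(o['clock'],2))
    print('slide',(q.inv().apply(t-o['eef_pos'])/.25).round(3).tolist(),'rot',((q.inv()*T).as_rotvec()/.5).round(3).tolist())
E
python3 - <<'E'
from h import *
gy((-85,-28,75))
E
```

```text
now booth [-72.6 -19.8 132.3] j [-0.51  0.28 -1.09 -0.77  0.54  2.82] F [-0.4 -0.1  0.3] t 10.25
slide [-0.225, 0.034, 0.065] rot [0.733, 0.583, -0.29]
```

Emit:
drive_tool --slide '[[-0.02,0,-0.03],[-0.04,0.01,-0.04],[-0.07,0.01,-0.03],[-0.1,0.02,-0.01],[-0.14,0.02,0.01],[-0.18,0.03,0.04],[-0.22,0.03,0.06],[-0.22,0.03,0.06]]' --rotation '[[0.1,0.08,-0.04],[0.2,0.16,-0.08],[0.31,0.25,-0.12],[0.42,0.33,-0.17],[0.52,0.42,-0.21],[0.63,0.5,-0.25],[0.73,0.58,-0.29],[0.73,0.58,-0.29]]'

```text
clock: 11.25
eef_pos: [0.5211, -0.1313, 0.077]
tool_rot: [0.751, 0.19, 0.613, -0.155]
ft_force: [-0.0, 0.4, 0.9]
grip_width: -0.0002
grasp_force: 0.0
```

```bash
python3 - <<'E'
from h import *
gy((-85,-28,75)); gy((-20,0,78))
E
```

```text
now booth [-85.7 -29.2  77. ] j [-0.81  0.79 -0.94 -1.07  1.24  2.51] F [-0.   0.4  0.9] t 11.25
slide [-0.007, -0.003, 0.006] rot [0.01, 0.002, 0.0]
now booth [-85.7 -29.2  77. ] j [-0.81  0.79 -0.94 -1.07  1.24  2.51] F [-0.   0.4  0.9] t 11.25
slide [0.061, -0.002, 0.281] rot [0.01, 0.002, 0.0]
```

Emit:
drive_tool --slide '[[0,0,0.04],[0.01,0,0.08],[0.02,0,0.12],[0.03,0,0.16],[0.04,0,0.2],[0.05,0,0.24],[0.06,0,0.28],[0.06,0,0.28]]' --rotation '[[0,0,0],[0,0,0],[0,0,0],[0,0,0],[0,0,0],[0,0,0],[0,0,0],[0,0,0]]'

```text
clock: 12.25
eef_pos: [0.5841, -0.0945, 0.0786]
tool_rot: [0.75, 0.192, 0.613, -0.156]
ft_force: [0.4, -0.2, -0.2]
grip_width: -0.0002
grasp_force: 0.0
```

```bash
python3 - <<'E'
from h import *
gy((-20,0,120)); gy((-20,0,228))
d=shot('top'); cv2.imwrite('pics/t3.png',cv2.resize(d['image'][140:240,220:370,::-1],(780,520)))
E
```

```text
now booth [-19.8   2.2  78.6] j [-0.63  0.84 -0.9  -1.3   1.09  2.74] F [ 0.4 -0.2 -0.2] t 12.25
slide [0.161, 0.008, -0.037] rot [0.003, 0.001, 0.003]
now booth [-19.8   2.2  78.6] j [-0.63  0.84 -0.9  -1.3   1.09  2.74] F [ 0.4 -0.2 -0.2] t 12.25
slide [0.585, 0.009, -0.123] rot [0.003, 0.001, 0.003]
```

View pics/t3.png

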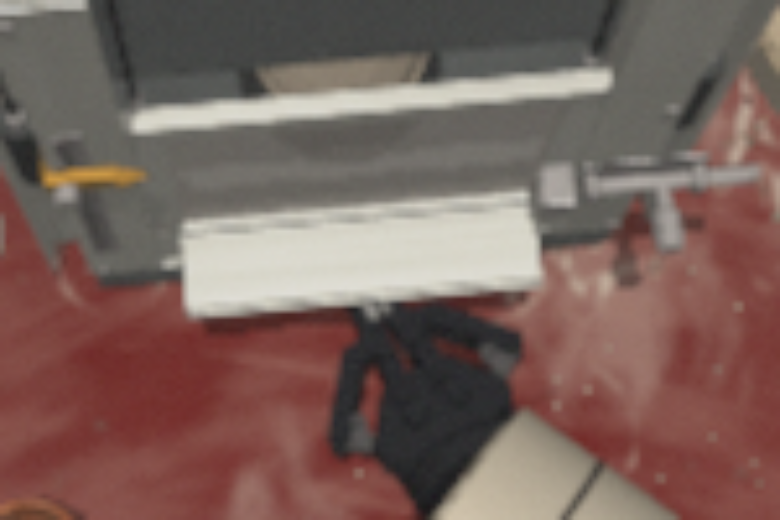

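The fingertips are under the middle of the lip at about (372,310), and the bolt is back with its knob at (668,230). Next I'll push up.

Emit:
drive_tool --slide '[[0.02,0,-0.004],[0.05,0,-0.01],[0.08,0,-0.016],[0.11,0,-0.022],[0.14,0,-0.028],[0.17,0,-0.034],[0.2,0,-0.04],[0.22,0,-0.044]]' --rotation '[[0,0,0],[0,0,0],[0,0,0],[0,0,0],[0,0,0],[0,0,0],[0,0,0],[0,0,0]]'

```text
clock: 13.3
eef_pos: [0.5836, -0.0952, 0.1353]
tool_rot: [0.75, 0.191, 0.613, -0.155]
ft_force: [-2.5, -1.8, -4.5]
grip_width: 0.0003
grasp_force: 2.2
```

```bash
cat > lip.py <<'E'
from h import *
d=shot('top'); P=cloud(d); im=d['image']; Q=B.inv().apply((P-O).reshape(-1,3)).reshape(P.shape)*1000
m=(im.min(-1)>150)&(abs(Q[...,1])<95)&(Q[...,0]>-45)&(Q[...,0]<-8)&(Q[...,2]>90)&(Q[...,2]<300)
print('lip top z',m.sum(),np.median(Q[m],axis=0).round(1), 'left part',np.median(Q[m&(Q[...,1]>50)],axis=0).round(1))
hsv=cv2.cvtColor(im,cv2.COLOR_RGB2HSV); b=(cv2.inRange(hsv,(12,150,120),(28,255,255))>0)&(abs(Q[...,1]-125)<40)&(Q[...,2]>150)
print('brass',b.sum(),np.sort(Q[b][:,2]).round(0)); v,u=np.nonzero(b); print(u.min(),u.max(),v.min(),v.max())
E
python3 lip.py; python3 -c "
from h import *
gy((-20,0,228))"
```

```text
lip top z 902 [-27.3   1.1 163.9] left part [-27.4  72.7 163.8]
brass 40 [218. 226. 275. 276. 278. 278. 278. 279. 279. 279. 279. 279. 279. 280.
 281. 281. 281. 282. 282. 282. 282. 282. 282. 282. 283. 283. 283. 283.
 283. 283. 284. 284. 285. 285. 285. 285. 285. 285. 286. 288.]
228 246 172 175
now booth [-20.1   1.6 136. ] j [-0.63  0.66 -0.92 -1.13  1.09  2.74] F [-1.7 -0.9 -1.4] t 13.35
slide [0.36, 0.007, -0.075] rot [0.005, -0.001, 0.004]
```

Emit:
drive_tool --slide '[[0.02,0,-0.004],[0.05,0,-0.01],[0.08,0,-0.016],[0.11,0,-0.022],[0.14,0,-0.028],[0.17,0,-0.034],[0.19,0,-0.038],[0.2,0,-0.04]]' --rotation '[[0,0,0],[0,0,0],[0,0,0],[0,0,0],[0,0,0],[0,0,0],[0,0,0],[0,0,0]]'

```text
clock: 14.35
eef_pos: [0.5839, -0.0949, 0.1863]
tool_rot: [0.75, 0.191, 0.614, -0.155]
ft_force: [-2.4, -2.2, -3.6]
grip_width: 0.0003
grasp_force: 2.1
```

Emit:
drive_tool --slide '[[0.02,0,-0.004],[0.04,0,-0.008],[0.07,0,-0.014],[0.09,0,-0.018],[0.11,0,-0.022],[0.13,0,-0.026],[0.14,0,-0.028],[0.14,0,-0.028]]' --rotation '[[0,0,0],[0,0,0],[0,0,0],[0,0,0],[0,0,0],[0,0,0],[0,0,0],[0,0,0]]'

```text
clock: 15.35
eef_pos: [0.5841, -0.0947, 0.2221]
tool_rot: [0.75, 0.192, 0.614, -0.155]
ft_force: [-2.4, -1.1, -1.2]
grip_width: 0.0004
grasp_force: 0.9
```

```bash
python3 lip.py; python3 - <<'E'
from h import *
gy((-20,0,240)); d=shot('side'); T=np.load('top.npz')['image']
a=cv2.resize(d['image'][130:190,205:305,::-1],(760,456),interpolation=cv2.INTER_CUBIC)
cv2.imwrite('pics/s4.png',a)
E
```

```text
lip top z 1056 [-27.5   0.6 251.1] left part [-27.8  72.4 251. ]
brass 40 [189. 196. 275. 277. 278. 279. 279. 279. 279. 279. 280. 280. 280. 281.
 281. 281. 281. 282. 282. 282. 282. 282. 282. 282. 283. 283. 283. 283.
 283. 283. 283. 283. 284. 284. 284. 284. 284. 285. 285. 285.]
228 246 172 175
now booth [-19.8   2.  222. ] j [-0.63  0.39 -0.89 -0.83  1.09  2.74] F [-0.6 -1.5 -1.6] t 15.4
slide [0.07, 0.007, -0.018] rot [0.004, -0.001, 0.004]
```

View pics/s4.png

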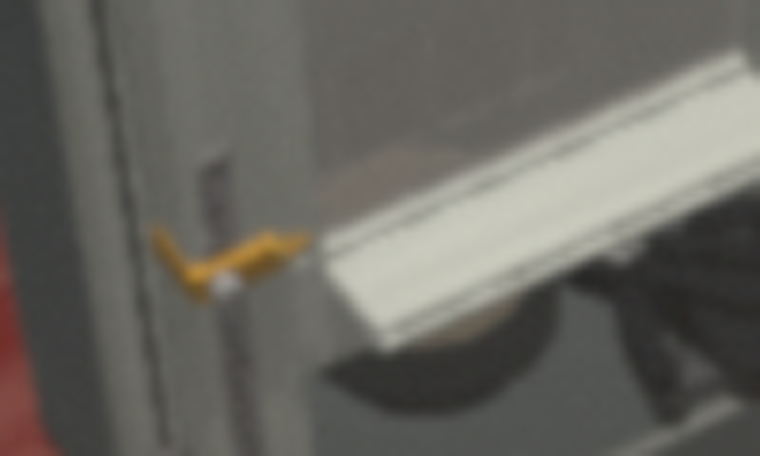

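The pointer tip shows at crop (312,238), the lip's front-left corner at (380,345), and its back-left corner at about (325,245). The lip is still about 20 mm below the tip. I'll calibrate with the projections of known lip points.

```bash
python3 - <<'E'
from h import *
def proj(d,p):
    w=O+B.apply(np.array(p)/1000.); c=R.from_quat(d['orientation']).inv().apply(w-d['xyz']); K=d['camera_matrix']
    return np.array([K[0,0]*c[0]/-c[2]+K[0,2], K[1,1]*-c[1]/-c[2]+K[1,2]])
S,T=dict(np.load('side.npz')),dict(np.load('top.npz'))
crop=lambda x:((x-[205,130]+.5)*7.6).round(0)
for z in(245,251,257): print('lip FL top',z,crop(proj(S,(-45,100,z))),proj(T,(-45,100,z)).round(1))
for z in(266,270,274,278): print('tip',z,crop(proj(S,(-8.5,106,z))),proj(T,(-8.5,106,z)).round(1))
# depth on brass clip and lip in the side view
d=S; P=cloud(d); Q=B.inv().apply((P-O).reshape(-1,3)).reshape(P.shape)*1000; im=d['image']
hsv=cv2.cvtColor(im,cv2.COLOR_RGB2HSV); b=(cv2.inRange(hsv,(10,120,90),(30,255,255))>0)&(abs(Q[...,1]-125)<45)&(Q[...,2]>230)
print(np.c_[np.argwhere(b),Q[b]].round(0).tolist())
m=(im.min(-1)>150)&(abs(Q[...,1])<95)&(Q[...,0]>-45)&(Q[...,0]<-8)&(Q[...,2]>230)&(Q[...,2]<270)
print('side lip',np.median(Q[m],axis=0))
E
```

```text
lip FL top 245 [377. 344.] [251.9 189.5]
lip FL top 251 [376. 333.] [251.8 189. ]
lip FL top 257 [375. 322.] [251.6 188.4]
tip 266 [311. 253.] [248.  173.9]
tip 270 [310. 246.] [247.9 173.5]
tip 274 [309. 238.] [247.8 173.1]
tip 278 [308. 230.] [247.7 172.6]
[[161.0, 226.0, 12.0, 156.0, 284.0], [161.0, 239.0, -8.0, 125.0, 283.0], [161.0, 240.0, -7.0, 121.0, 280.0], [161.0, 241.0, -2.0, 116.0, 274.0], [161.0, 242.0, -10.0, 116.0, 280.0], [161.0, 243.0, -8.0, 113.0, 277.0], [161.0, 244.0, -14.0, 112.0, 281.0], [162.0, 226.0, 13.0, 156.0, 278.0], [162.0, 227.0, 9.0, 154.0, 282.0], [162.0, 237.0, -10.0, 132.0, 284.0], [162.0, 238.0, -10.0, 129.0, 284.0], [162.0, 239.0, -12.0, 127.0, 283.0], [162.0, 240.0, -10.0, 123.0, 280.0], [162.0, 241.0, -15.0, 122.0, 283.0], [162.0, 242.0, -14.0, 119.0, 281.0], [162.0, 243.0, -8.0, 113.0, 273.0], [163.0, 226.0, 12.0, 157.0, 276.0], [163.0, 227.0, 4.0, 157.0, 283.0], [163.0, 234.0, -9.0, 141.0, 285.0], [163.0, 235.0, -6.0, 137.0, 280.0], [163.0, 236.0, -13.0, 137.0, 286.0], [163.0, 237.0, -9.0, 132.0, 280.0], [163.0, 238.0, -14.0, 131.0, 284.0], [163
[... 627 characters left out ...]
9.0, -5.0, 156.0, 282.0], [165.0, 230.0, -5.0, 152.0, 280.0], [165.0, 231.0, -8.0, 151.0, 281.0], [165.0, 232.0, -13.0, 150.0, 285.0], [165.0, 233.0, -13.0, 147.0, 283.0], [165.0, 236.0, -18.0, 140.0, 284.0], [165.0, 237.0, -17.0, 137.0, 281.0], [165.0, 238.0, -16.0, 133.0, 279.0], [165.0, 239.0, -13.0, 129.0, 274.0], [166.0, 229.0, -6.0, 156.0, 279.0], [166.0, 230.0, -13.0, 156.0, 285.0], [166.0, 231.0, -10.0, 152.0, 279.0], [166.0, 232.0, -16.0, 152.0, 285.0], [167.0, 229.0, -3.0, 155.0, 272.0], [167.0, 230.0, -11.0, 156.0, 279.0], [167.0, 231.0, -13.0, 153.0, 279.0], [168.0, 230.0, -12.0, 156.0, 276.0], [168.0, 231.0, -14.0, 154.0, 277.0]]
side lip [-27.43381173   3.95374044 250.57420464]
```

Emit:
drive_tool --slide '[[0.015,0,-0.003],[0.03,0,-0.006],[0.045,0,-0.009],[0.06,0,-0.012],[0.07,0,-0.014],[0.08,0,-0.016],[0.088,0,-0.018],[0.088,0,-0.018]]' --rotation '[[0,0,0],[0,0,0],[0,0,0],[0,0,0],[0,0,0],[0,0,0],[0,0,0],[0,0,0]]'

```text
clock: 16.45
eef_pos: [0.584, -0.0947, 0.2443]
tool_rot: [0.75, 0.191, 0.614, -0.155]
ft_force: [1.0, 0.8, -2.3]
grip_width: 0.0001
grasp_force: 1.0
```

```bash
python3 lip.py|grep lip; python3 - <<'E'
from h import *
gy((-20,0,245)); fr=[bot.camera('side') for _ in range(6)]; im=np.mean([f['image'] for f in fr],axis=0).astype(np.uint8)
cv2.imwrite('pics/s5.png',cv2.resize(im[140:185,225:285,::-1],(780,585),interpolation=cv2.INTER_CUBIC))
d=fr[0]; d['z_map']=np.median([f['z_map'] for f in fr],axis=0); P=cloud(d);Q=B.inv().apply((P-O).reshape(-1,3)).reshape(P.shape)*1000
m=(im.min(-1)>150)&(abs(Q[...,1])<95)&(Q[...,0]>-45)&(Q[...,0]<-8)&(Q[...,2]>230)&(Q[...,2]<290)
print('side lip',np.median(Q[m],axis=0)); hsv=cv2.cvtColor(im,cv2.COLOR_RGB2HSV)
b=(cv2.inRange(hsv,(10,120,90),(30,255,255))>0)&(abs(Q[...,1]-125)<45)&(Q[...,2]>230)
print(np.c_[np.argwhere(b),Q[b]].round(0)[:12].tolist(), 'clip body top',np.percentile(Q[b&(Q[...,1]>128)][:,2],[25,50,75,95]))
def proj(d,p):
    w=O+B.apply(np.array(p)/1000.); c=R.from_quat(d['orientation']).inv().apply(w-d['xyz']); K=d['camera_matrix']
    return np.array([K[0,0]*c[0]/-c[2]+K[0,2], K[1,1]*-c[1]/-c[2]+K[1,2]])
crop=lambda x:((x-[225,140]+.5)*13).round(0).tolist()
for z in (270,272,274,276): print(z,'tip',crop(proj(d,(-8.5,106,z))),'FL',crop(proj(d,(-45,100,z))),'edge at -8.5',crop(proj(d,(-8.5,100,z))))
E
```

```text
lip top z 1105 [-27.5   0.6 273.2] left part [-27.8  72.7 273.6]
now booth [-19.9   1.9 244.3] j [-0.63  0.32 -0.87 -0.75  1.09  2.74] F [ 0.7 -0.6 -1.6] t 16.5
slide [0.002, 0.007, -0.004] rot [0.004, -0.0, 0.003]
side lip [-27.52821108   4.59047549 272.69079851]
[[161.0, 226.0, 14.0, 155.0, 282.0], [161.0, 239.0, -6.0, 124.0, 281.0], [161.0, 240.0, -8.0, 122.0, 282.0], [161.0, 241.0, -6.0, 118.0, 278.0], [161.0, 242.0, -9.0, 116.0, 279.0], [161.0, 243.0, -10.0, 114.0, 279.0], [161.0, 244.0, -11.0, 111.0, 278.0], [162.0, 226.0, 13.0, 156.0, 279.0], [162.0, 227.0, 6.0, 155.0, 284.0], [162.0, 237.0, -8.0, 132.0, 283.0], [162.0, 238.0, -9.0, 129.0, 282.0], [162.0, 239.0, -11.0, 127.0, 283.0]] clip body top [278.75020539 281.90304789 282.44985692 283.79115488]
270 tip [270.0, 290.0] FL [377.0, 380.0] edge at -8.5 [294.0, 280.0]
272 tip [270.0, 284.0] FL [377.0, 373.0] edge at -8.5 [293.0, 273.0]
274 tip [269.0, 277.0] FL [376.0, 367.0] edge at -8.5 [293.0, 267.0]
276 tip [268.0, 271.0] FL [376.0, 360.0] edge at -8.5 [292.0, 260.0]
```

View pics/s5.png

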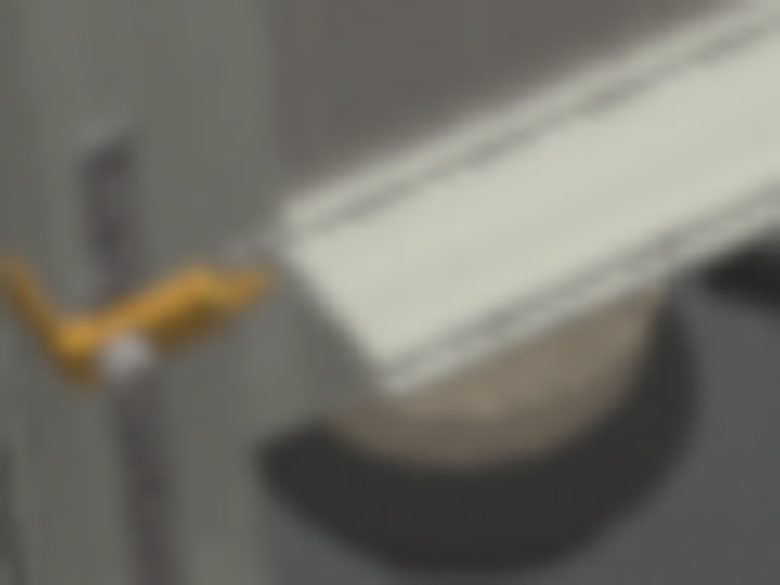

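The tip shows at (272,275), giving z ≈ 274.7. The lip's front-left corner at (382,374) gives z ≈ 272.5, and depth gives 272.9. I'll raise about 2 mm more and then withdraw by going down first.

Emit:
drive_tool --slide '[[0.002,0,0],[0.004,0,-0.001],[0.006,0,-0.001],[0.008,0,-0.002],[0.008,0,-0.002],[0.008,0,-0.002],[0.008,0,-0.002],[0.008,0,-0.002]]' --rotation '[[0,0,0],[0,0,0],[0,0,0],[0,0,0],[0,0,0],[0,0,0],[0,0,0],[0,0,0]]'

```text
clock: 17.8
eef_pos: [0.5838, -0.0948, 0.2459]
tool_rot: [0.75, 0.191, 0.613, -0.155]
ft_force: [0.6, 0.6, -3.9]
grip_width: -0.0003
grasp_force: 1.7
```

```bash
cat > lz.py <<'E'
from h import *
for n in('top','side'):
    r=[]
    for _ in range(4):
        d=bot.camera(n); P=cloud(d); im=d['image']; Q=B.inv().apply((P-O).reshape(-1,3)).reshape(P.shape)*1000
        m=(im.min(-1)>150)&(Q[...,1]<95)&(Q[...,1]>0)&(Q[...,0]>-45)&(Q[...,0]<-8)&(Q[...,2]>230)&(Q[...,2]<290)
        hsv=cv2.cvtColor(im,cv2.COLOR_RGB2HSV); b=(cv2.inRange(hsv,(10,120,90),(30,255,255))>0)&(abs(Q[...,1]-140)<12)&(Q[...,0]<-4)&(Q[...,2]>230)
        r.append((np.median(Q[m][:,2]),np.median(Q[b][:,2])))
    print(n,np.mean(r,0).round(1))
gy((-20,0,245))
E
python3 lz.py
```

```text
top [274.7 892.5]
side [274.3 281.5]
now booth [-20.1   1.9 245.9] j [-0.63  0.32 -0.87 -0.74  1.09  2.74] F [ 1.5  1.4 -2.7] t 18.2
slide [-0.004, 0.007, -0.002] rot [0.005, 0.001, 0.002]
```

The lip is at 274.5 and the tip at about 274.6. Next I'll withdraw, first straight down and then back.

Emit:
drive_tool --slide '[[-0.02,0,0.004],[-0.05,0,0.01],[-0.08,0,0.0],[-0.1,0,-0.06],[-0.11,0,-0.14],[-0.12,0,-0.22],[-0.13,0,-0.3],[-0.13,0,-0.36]]' --rotation '[[0,0,0],[0,0,0],[0,0,0],[0,0,0],[0,0,0],[0,0,0],[0,0,0],[0,0,0]]'

```text
clock: 19.2
eef_pos: [0.4993, -0.1408, 0.2321]
tool_rot: [0.75, 0.19, 0.614, -0.155]
ft_force: [-0.4, -0.6, -0.4]
grip_width: -0.0004
grasp_force: 0.0
```

Emit:
drive_tool --slide '[[0,0,0],[0,0,0],[0,0,0],[0,0,0],[0,0,0],[0,0,0],[0,0,0],[0,0,0]]' --rotation '[[0,0,0],[0,0,0],[0,0,0],[0,0,0],[0,0,0],[0,0,0],[0,0,0],[0,0,0]]'

```text
clock: 20.2
eef_pos: [0.5007, -0.1401, 0.232]
tool_rot: [0.75, 0.191, 0.613, -0.155]
ft_force: [0.5, 0.3, -0.1]
grip_width: -0.0002
grasp_force: 0.0
```

```bash
python3 lz.py; python3 - <<'E'
from h import *
d=shot('top'); cv2.imwrite('pics/t9.png',cv2.resize(d['image'][90:290,190:450,::-1],(780,600)))
E
```

```text
top [274.7 892.4]
side [274.3 282.1]
now booth [-106.8  -36.2  232.1] j [-0.87  0.26 -0.88 -0.36  1.28  2.38] F [0.8 0.7 0.6] t 20.6
slide [0.126, 0.007, 0.358] rot [0.005, 0.001, 0.002]
```

View pics/t9.png

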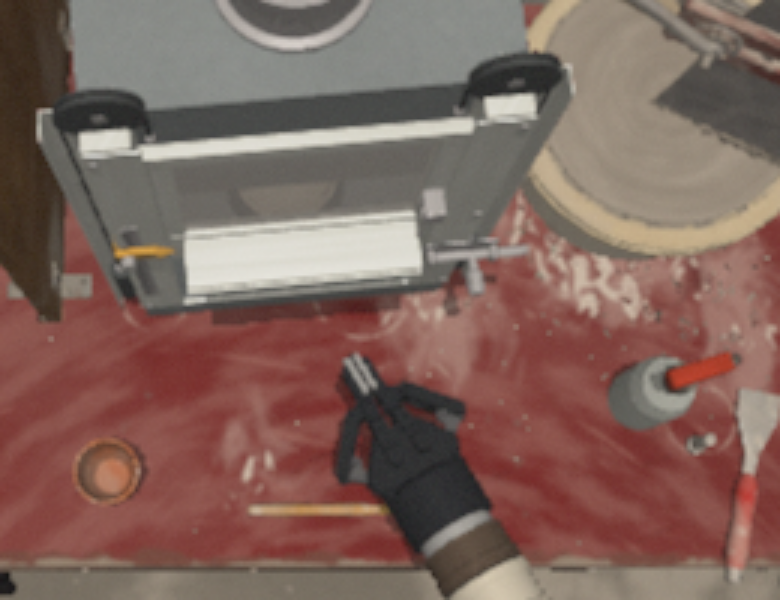

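The sash stays up with the lip at (300,250), level with the pointer at (165,252). The knob at (475,275) is still fully back, the hand is clear, and the cup, bottle and tool are unmoved.

```bash
python3 -c "
from workcell import bot
print(bot.job_done())"
```

```text
the job is handed in; nothing more can be done
None
```

I pushed the bolt fully back, then raised the sash until the top of its lip was level with the pointer tip (both measured at about 274.5 mm). It stayed there with the hand clear and nothing else moved, and I handed the job in at about 21 s.

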